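# Press the gauge pins of a flange check in order

### The arm

A 7-joint arm with a two-finger parallel gripper is mounted at the origin on the work surface. World frame = base frame: x ahead of the robot, y to its left, z up, the work surface at z = 0. Lengths are in m, angles in rad, forces in N, time in s.
With the tool pointing down it reaches from about 0.425 to 1.025 m from the base axis. Payload 9.4 kg.
Tool frame: the origin (TCP) lies on the centre line of the jaws, within the pads' length; the fingertips stand ahead of it and the grasp point (between the pads) lies 2 mm behind it (robot.tcp_to_tips is the z of the fingertips in the tool frame, in m); z points along the fingers, y is the line along which they close (so a half turn about z gives the same grasp; the last joint's range is limited). The gripper opens to 93 mm and grips with 3 to 60 N. Pads are 15 mm wide; open, the fingers measure 128 mm over their backs; the gripper's body (75 mm by 188 mm) begins 65 mm behind the grasp point.
Start: joints at [-1.42, 0.599, -0.003, 1.599, 0.002, 0.943, -0.08], TCP at [0.164, 0.706, 0.236] pointing down, gripper open.
Joint ranges: [-2.57, 2.57], [-0.35, 1.97], [-1.29, 1.29], [0.11, 2.56], [-1.05, 4.19], [0.11, 1.86], [-2.63, 2.63]. Speed limits (rad/s): [2.22, 2.22, 3.01, 3.01, 3.14, 3.14, 3.14].

### API

Orientations are given as a 3x3 rotation matrix whose columns are the frame's x, y, z axes.
In Python, from station import robot gives the robot as it stands. The module is installed in compiled form; this text tells all that it offers.
- The arm moves only by the tool move_arm, never from a script. Its argument "increments" is a list of rows, each a list of 3 entries, a list of its own where there are three numbers: the turn, a rotation vector about the tool's x, y, z scaled (see below), then the shift along the tool's x, y, z scaled (see below), then the closure, from 0 (fully open) to 1 (shut). In form: [[[rx, ry, rz], [tx, ty, tz], gripper], ...]. A call has 1 to 12 rows; each row shifts and turns the commanded pose from where the row before left it, along the tool's axes as they then stand; what a row does not reach is not made up. The controller multiplies each number of a shift by 25 cm and each number of a turn by 2 pi rad. A row lasts 1/12 s, in which the tool goes at most 41.7 mm and 7.16 degrees, less where a joint would pass 70% of its speed; a pose out of reach is approached as far as the arm can. A call with a number of a shift or a turn outside -1 to 1 is refused whole. A call with a gripper value outside its range is refused whole. The fingers move at their own pace and stop on an object; "squeeze" is the grip in N (left out, the last holds). Time passes only in rows, so rows that do not move let the fingers close. It gives the time, the measured TCP pose, the force, the opening and the grip force at its end, in the units of the state.
- robot.observe(): the state, without advancing time (a new reading comes with each control period).
- robot.read_camera(name): name is "scene" or "top" or "wrist"; returns the picture (400x640x3 uint8, red, green, blue); there is no depth.
- robot.camera_info(name): a dict with "fx", "fy", "cx", "cy" (pixels), "world_to_cam" (4x4, takes a point from world to camera coordinates); the wrist camera has in their place "hand_eye" (4x4, takes a point from camera to tool coordinates, whose origin is the TCP and whose axes are the flange's). Camera axes: x right, y up, looking along -z (the intrinsics and any distortion apply to the point x, -y, -z); pixel columns grow to the right and rows downward; lengths in m; the calibration is good to about 2 mm. A picture is of the moment at which its call begins: read the wrist's pose just before it. camera_info takes no time and is no camera call.
- robot.job_done(): hands the job in; it is judged then, once.
The state is a dict: "t": time; "joint_positions": joint angles; "qd": joint speeds; "joint_torque": joint torques, N m; "eef_pos": TCP position; "tcp_rot": TCP orientation; "force": force on the tool from outside, world axes, zero at the start; "ft_torque": the same for the moment, N m; "gripper_width": finger opening in m; "grasp_force": force on a finger pad.
Only numpy, scipy, OpenCV 4.12 (cv2) and the standard library are available. Lean on these libraries where they do the work, as an engineer would, in place of code of your own. Each camera call takes 0.05 s, during which the arm holds its last target. There are 200 camera calls.

### The job

Check the bolt holes of the exhaust flange clamped in the jig: with a fingertip, lightly press the red-headed gauge pin down, then the yellow one, then the blue one, each by about a centimetre, so that it stays down before you touch the next. Press gently rather than ramming a pin onto its stop, do not pinch or pull any pin, and do not touch the white-headed one (its hole is not drilled yet). Leave everything else on the bench where it is, and finish with the hand clear.

Things in the scene. Friction and masses are not known exactly. Their poses are not given: they have to be found in the camera images.
- jig: Fixed checking jig: grey slab 160 (x) x 300 (y) x 20 mm with a dark steel exhaust flange clamped on it (its top 32 mm above the bench). Two open tube ports (42 mm across, tops 62 mm above the bench) stand at y = +58 and -58 mm on its middle line and two low clamps with black caps (tops 56 mm) at y = +136 and -136 mm. The four gauge pins stand at its corners, x = +-45, y = +-100 mm, in an order that changes. Origin: centre of the underside, on the bench.
- bush_red: Fixed brass bush, 32 mm across and 20 mm tall, on the flange at one corner, with the red-headed gauge pin in it (the pin counts as part of it). Origin: centre of its underside, 32 mm above the bench. z up.
- pin_red (a joint): How far the red-headed pin is pushed down, m: 0 = head's top 82 mm above the bench, 0.018 = its hard lower stop (head's top 64 mm above the bench). It starts between -0.003 and 0. Friction of about 4 N holds it: it moves down when pushed with more and stays where it is left (no spring). Negative = pulled up.
- top_red (a point): Centre of the top face of the red pin's round flat head (34 mm across, 10 mm thick, 20 mm above the bush when the joint is 0); moves with the pin. z up.
- bush_yellow: Fixed brass bush, 32 mm across and 20 mm tall, on the flange at one corner, with the yellow-headed gauge pin in it (the pin counts as part of it). Origin: centre of its underside, 32 mm above the bench. z up.
- pin_yellow (a joint): How far the yellow-headed pin is pushed down, m: 0 = head's top 82 mm above the bench, 0.018 = its hard lower stop (head's top 64 mm above the bench). It starts between -0.003 and 0. Friction of about 4 N holds it: it moves down when pushed with more and stays where it is left (no spring). Negative = pulled up.
- top_yellow (a point): Centre of the top face of the yellow pin's round flat head (34 mm across, 10 mm thick, 20 mm above the bush when the joint is 0); moves with the pin. z up.
- bush_blue: Fixed brass bush, 32 mm across and 20 mm tall, on the flange at one corner, with the blue-headed gauge pin in it (the pin counts as part of it). Origin: centre of its underside, 32 mm above the bench. z up.
- pin_blue (a joint): How far the blue-headed pin is pushed down, m: 0 = head's top 82 mm above the bench, 0.018 = its hard lower stop (head's top 64 mm above the bench). It starts between -0.003 and 0. Friction of about 4 N holds it: it moves down when pushed with more and stays where it is left (no spring). Negative = pulled up.
- top_blue (a point): Centre of the top face of the blue pin's round flat head (34 mm across, 10 mm thick, 20 mm above the bush when the joint is 0); moves with the pin. z up.
- bush_white: Fixed brass bush, 32 mm across and 20 mm tall, on the flange at one corner, with the white-headed gauge pin in it (the pin counts as part of it). Origin: centre of its underside, 32 mm above the bench. z up.
- pin_white (a joint): How far the white-headed pin is pushed down, m: 0 = head's top 82 mm above the bench, 0.018 = its hard lower stop (head's top 64 mm above the bench). It starts between -0.003 and 0. Friction of about 4 N holds it: it moves down when pushed with more and stays where it is left (no spring). Negative = pulled up.
- top_white (a point): Centre of the top face of the white pin's round flat head (34 mm across, 10 mm thick, 20 mm above the bush when the joint is 0); moves with the pin. z up.
- stub: Bystander: short aluminium tube ring standing loose on the flange between its two ports, 32 mm across, 40 mm tall. Loose; leave alone. Origin: at its underside.
- wrench: Bystander: steel wrench lying on the bench beside one short end of the jig. Loose; leave alone. Origin: at its underside, near its middle.
- elbow: Bystander: bent steel tube elbow, 33 mm thick, about 110 x 110 mm, lying on the bench beside the other short end of the jig. Loose; leave alone. Origin: at its underside, near its middle.
- spray: Bystander: standing orange can with a pale label, 60 mm across, 150 mm tall, to the left of the jig. Loose; leave alone. Origin: at its underside.
- squeeze: Bystander: small white bottle with a black cap, 44 mm across, 130 mm tall, to the right of the jig. Loose; leave alone. Origin: at its underside.
- cone: Bystander: standing copper-coloured reducer, 66 mm across at the foot, 85 mm tall, just beyond the jig. Loose; leave alone. Origin: at its underside.
- jar: Bystander: standing green jar with a black cap, 50 mm across, 70 mm tall, just beyond the jig. Loose; leave alone. Origin: at its underside.

How it is judged:
By the outcome, as a careful person would: the job done as asked, in the order asked, and still so for the second after the job is handed in, with the robot touching nothing.
It also fails if it takes over 58 s, if anything falls off the work surface, if the arm or the gripper's body presses on something with over 40 N, if the wrist force passes 120 N, or if a joint passes its speed limit or range.

## Working session

There is one attempt and no reset: what is moved stays moved. The work goes in short steps, Python scripts to look and compute and a tool call to move; the robot and the scene stay as the last step left them, time stands still between calls to the robot, and variables do not carry over. Pictures are saved under pics/ and viewed, at most 10 in all, crops included, and the job is handed in when it is done.

Besides the shell and the picture viewer there is one more tool, called after "Request:" in YAML: its name, and indented under it one key for each argument. move_arm: Moves the arm, as the interface text tells. Shifts and turns lie within -1 to 1; 1 stands for 25 cm of shift or 2 pi rad of turn. Its arguments: {"type":"object","properties":{"increments":{"type":"array","items":{"type":"array"}},"squeeze":{"type":"number"}},"required":["increments"]}

```bash
mkdir -p pics
python3 - <<'E'
from station import robot
import cv2,numpy as np
s=robot.observe();print(s['t'],s['eef_pos'],s['tcp_rot'],s['gripper_width'],s['force'],robot.tcp_to_tips)
for n in("scene","top"):
    cv2.imwrite(f"pics/{n}0.png",robot.read_camera(n)[...,::-1]);i=robot.camera_info(n);print(i)
print(robot.camera_info("wrist"))
E
```

```text
0.0 [0.1636262  0.70582283 0.23476513] [[-9.74179411e-01  2.25775125e-01 -2.61727427e-04]
 [ 2.25775258e-01  9.74178214e-01 -1.52944558e-03]
 [-9.03416084e-05 -1.54904597e-03 -9.99998796e-01]] 0.09320714724876779 [0.09627714 0.39486881 0.05682897] 0.017
{'fx': 492.3479992946446, 'fy': 492.3479992946446, 'cx': 324.0158869853639, 'cy': 200.91666693971214, 'world_to_cam': array([[-0.51021819,  0.85999511,  0.00926283,  0.33611557],
       [-0.57469057, -0.34892579,  0.74025775,  0.25657342],
       [ 0.63985009,  0.37236971,  0.67225937, -1.81492154],
       [ 0.        ,  0.        ,  0.        ,  1.        ]])}
{'fx': 485.05415975721337, 'fy': 485.05415975721337, 'cx': 325.38656248112505, 'cy': 203.6507878997356, 'world_to_cam': array([[ 0.09845938, -0.99513446, -0.00362616, -0.08151165],
       [ 0.97287414,  0.09548914,  0.21070769, -0.58792565],
       [-0.20933623, -0.02427394,  0.97754239, -1.35492571],
       [ 0.        ,  0.        ,  0.        ,  1.        ]])}
{'fx': 359.97544003705485, 'fy': 359.97544003705485, 'cx': 317.4051185999825, 'cy': 199.923168110362, 'hand_eye': array([[-4.09793596e-04,  9.54997319e-01,  2.96614147e-01,
         8.43544292e-02],
       [ 9.99999240e-01,  4.64021717e-05,  1.23217095e-03,
        -8.52407926e-05],
       [ 1.16295641e-03,  2.96614426e-01, -9.54996612e-01,
        -1.48421855e-01],
       [ 0.00000000e+00,  0.00000000e+00,  0.00000000e+00,
         1.00000000e+00]])}
```

View pics/top0.png

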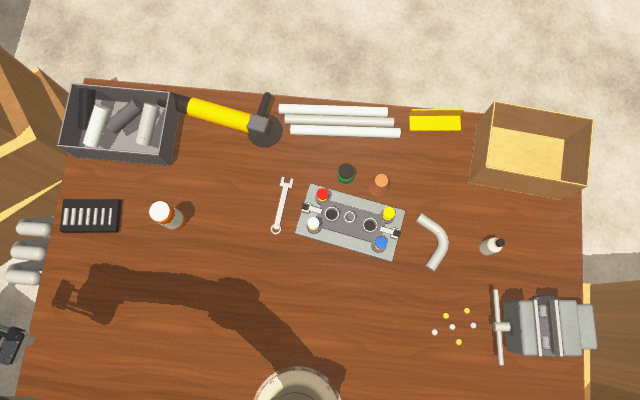

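View pics/scene0.png

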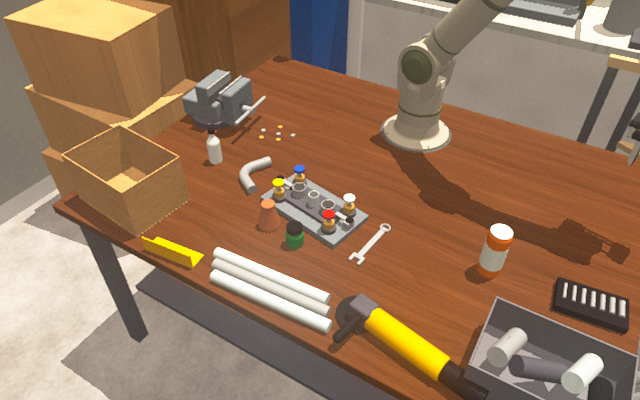

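The top view shows red at (323,194), yellow at (389,213), blue at (381,242) and white at (313,223). The scene view agrees on the order.

```bash
cat > h.py <<'E'
from station import robot
import cv2,numpy as np
def ray(name,px,z,s=None):
    i=robot.camera_info(name)
    if name=="wrist":
        T=np.eye(4);T[:3,:3]=s['tcp_rot'];T[:3,3]=s['eef_pos'];C=T@i['hand_eye']
    else: C=np.linalg.inv(i['world_to_cam'])
    d=C[:3,:3]@np.array([(px[0]-i['cx'])/i['fx'],-(px[1]-i['cy'])/i['fy'],-1]);o=C[:3,3]
    return o+d*(z-o[2])/d[2]
R={'red':((0,8),(172,180)),'yellow':((24,34),),'blue':((105,125),)}
def blobs(im,box):
    x0,y0,x1,y1=box;hsv=cv2.cvtColor(im[y0:y1,x0:x1],cv2.COLOR_RGB2HSV);out={}
    for k,rs in R.items():
        m=sum(cv2.inRange(hsv,(a,170,90),(b,255,255)) for a,b in rs)
        n,l,st,c=cv2.connectedComponentsWithStats(m)
        j=1+np.argmax(st[1:,4]);out[k]=(c[j]+[x0,y0],st[j])
    m=cv2.inRange(hsv,(0,0,200),(180,60,255));n,l,st,c=cv2.connectedComponentsWithStats(m)
    j=1+np.argmax(st[1:,4]);out['white']=(c[j]+[x0,y0],st[j])
    return out
E
python3 - <<'E'
from h import *
for n,box in(("top",(295,180,410,265)),("scene",(260,160,370,245))):
    for k,(c,st) in blobs(robot.read_camera(n),box).items(): print(n,k,c.round(1),st,ray(n,c,.083).round(4))
E
```

```text
top red [322.  193.7] [ 22   9  11  11 101] [ 0.6171 -0.0113  0.083 ]
top yellow [388.6 212.9] [ 88  27  12  13 113] [ 0.5795 -0.2068  0.083 ]
top blue [380.7 241.6] [80 58 11 10 67] [ 0.4947 -0.1907  0.083 ]
top white [339.8 239.5] [ 30  51  34  19 175] [ 0.4892 -0.0748  0.083 ]
scene red [328.3 213.9] [63 50 12  9 90] [ 0.6216 -0.0092  0.083 ]
scene yellow [277.9 181.6] [13 18 11  8 71] [ 0.5793 -0.2077  0.083 ]
scene blue [298.9 168.3] [35  6  9  6 46] [ 0.4935 -0.1888  0.083 ]
scene white [349.  197.1] [83 33 13  9 86] [0.5303 0.0066 0.083 ]
```

Request:
move_arm:
  increments:
    - [[0,0,0],[-0.04,-0.05,0],1]
    - [[0,0,0],[-0.08,-0.1,0],1]
    - [[0,0,0],[-0.08,-0.1,0],1]
    - [[0,0,0],[-0.08,-0.1,0],1]
    - [[0,0,0],[-0.08,-0.1,0],1]
    - [[0,0,0],[-0.08,-0.1,0],1]
    - [[0,0,0],[-0.08,-0.1,0],1]
    - [[0,0,0],[-0.08,-0.1,0],1]
    - [[0,0,0],[-0.08,-0.1,0],1]
    - [[0,0,0],[-0.08,-0.1,0],1]
    - [[0,0,0],[-0.08,-0.1,0],1]
    - [[0,0,0],[-0.08,-0.1,0],1]
  squeeze: 5

```text
t: 1.2
eef_pos: [0.3233, 0.3728, 0.2357]
tcp_rot: [[-0.974, 0.226, 0.0], [0.226, 0.974, 0.0], [-0.0, 0.0, -1.0]]
force: [1.1, 0.7, 0.1]
gripper_width: 0.0177
grasp_force: 0.0
```

Request:
move_arm:
  increments:
    - [[0,0,0],[-0.08,-0.1,0],1]
    - [[0,0,0],[-0.08,-0.1,0],1]
    - [[0,0,0],[-0.08,-0.1,0],1]
    - [[0,0,0],[-0.08,-0.1,0],1]
    - [[0,0,0],[-0.08,-0.1,0],1]
    - [[0,0,0],[-0.08,-0.1,0],1]
    - [[0,0,0],[-0.08,-0.1,0],1]
    - [[0,0,0],[-0.08,-0.1,0],1]
    - [[0,0,0],[-0.08,-0.1,0],1]
    - [[0,0,0],[-0.08,-0.1,0],1]
    - [[0,0,0],[-0.08,-0.1,0],1]
    - [[0,0,0],[-0.08,-0.1,0],1]

```text
t: 2.2
eef_pos: [0.4894, 0.0263, 0.2357]
tcp_rot: [[-0.974, 0.226, 0.0], [0.226, 0.974, 0.0], [-0.0, 0.0, -1.0]]
force: [-0.3, -0.4, -0.4]
gripper_width: 0.0004
grasp_force: 0.0
```

Request:
move_arm:
  increments:
    - [[0,0,0],[-0.08,-0.1,0],1]
    - [[0,0,0],[-0.08,-0.1,0],1]
    - [[0,0,0],[-0.08,-0.1,0],1]
    - [[0,0,0],[-0.08,-0.1,0],1]
    - [[0,0,0],[-0.04,-0.05,0],1]
    - [[0,0,0],[0,0,0],1]
    - [[0,0,0],[0,0,0],1]
    - [[0,0,0],[0,0,0],1]

```text
t: 2.87
eef_pos: [0.5507, -0.1011, 0.2354]
tcp_rot: [[-0.974, 0.225, -0.001], [0.225, 0.974, 0.001], [0.001, 0.0, -1.0]]
force: [-0.6, 0.7, -0.1]
gripper_width: 0.0003
grasp_force: 0.0
```

Run:
```python
from h import *
s=robot.observe();im=robot.read_camera("wrist");cv2.imwrite("pics/w1.png",im[...,::-1])
print(s['t'],s['eef_pos'],s['tcp_rot'].round(4),s['gripper_width'],s['force'],s['joint_positions'])
for k,(c,st) in blobs(im,(0,0,640,400)).items(): print(k,c.round(1),st,ray("wrist",c,.083,s).round(4))
```

```text
2.8667 [ 0.55068126 -0.10108557  0.23542657] [[-9.743e-01  2.251e-01 -7.000e-04]
 [ 2.251e-01  9.743e-01  6.000e-04]
 [ 9.000e-04  5.000e-04 -1.000e+00]] 0.00033185954633351434 [-0.6452933   0.68504152 -0.12783103] [-0.00289893  0.40335412  0.11498478  1.98658181 -0.06651358  0.75594897
  1.49509713]Traceback (most recent call last):
  File "<stdin>", line 4, in <module>
  File "h.py", line 16, in blobs
    j=1+np.argmax(st[1:,4]);out[k]=(c[j]+[x0,y0],st[j])
        ~~~~~~~~~^^^^^^^^^^
    return _wrapfunc(a, 'argmax', axis=axis, out=out, **kwds)
    return bound(*args, **kwds)
ValueError: attempt to get argmax of an empty sequence
```

View pics/w1.png

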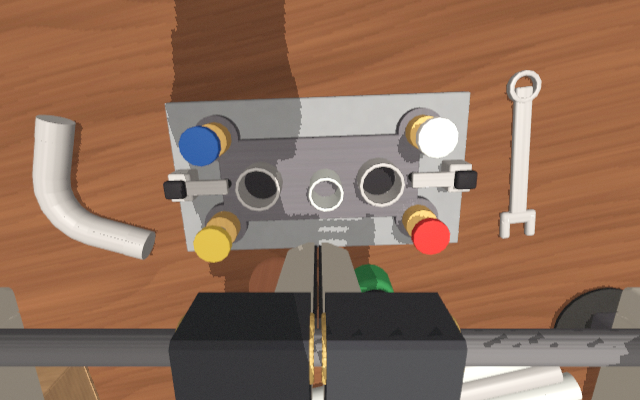

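Wrist view: blue head at (200,146), white (437,137), red (431,237), yellow (212,244). The closed fingertips are at about (318,250), over the jig.

Run:
```python
from h import *
s=robot.observe()
for k,c in dict(red=(431,237),yellow=(212,244),blue=(200,146),white=(437,137)).items():
    p=ray("wrist",c,.0835,s);print(k,p.round(4),((p-s['eef_pos'])@s['tcp_rot']/.25).round(4))
```

```text
red [ 0.6164 -0.0111  0.0835] [-0.176   0.4081  0.6082]
yellow [ 0.5785 -0.2059  0.0835] [-0.2035 -0.385   0.6078]
blue [ 0.4912 -0.1881  0.0835] [ 0.1529 -0.3941  0.608 ]
white [0.5283 0.0057 0.0835] [0.1825 0.3947 0.6084]
```

Request:
move_arm:
  increments:
    - [[0,0,0],[-0.029,0.068,0],1]
    - [[0,0,0],[-0.044,0.103,0],1]
    - [[0,0,0],[-0.044,0.103,0],1]
    - [[0,0,0],[-0.044,0.103,0],1]
    - [[0,0,0],[-0.016,0.034,0],1]
    - [[0,0,0],[0,0,0.07],1]
    - [[0,0,0],[0,0,0.12],1]
    - [[0,0,0],[0,0,0.12],1]
    - [[0,0,0],[0,0,0.1],1]
    - [[0,0,0],[0,0,0.05],1]
    - [[0,0,0],[0,0,0],1]
    - [[0,0,0],[0,0,0],1]

```text
t: 3.92
eef_pos: [0.6173, -0.0116, 0.1208]
tcp_rot: [[-0.974, 0.225, -0.001], [0.225, 0.974, -0.0], [0.001, -0.0, -1.0]]
force: [1.0, -0.3, 0.1]
gripper_width: 0.0008
grasp_force: 0.0
```

Run:
```python
from h import *
s=robot.observe();im=robot.read_camera("wrist");cv2.imwrite("pics/w2.png",im[...,::-1])
print(s['t'],s['eef_pos'],s['force'])
```

```text
3.9167 [ 0.61730393 -0.01160214  0.12084798] [ 0.97104572 -0.2521723   0.09732477]
```

View pics/w2.png

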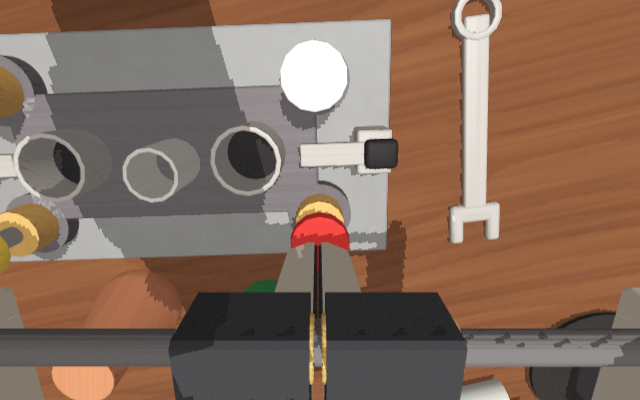

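The red head at (320,230) is centred under the fingertips, so I'll lower slowly.

Request:
move_arm:
  increments:
    - [[0,0,0],[0,0,0.02],1]
    - [[0,0,0],[0,0,0.02],1]
    - [[0,0,0],[0,0,0.02],1]
    - [[0,0,0],[0,0,0.008],1]
    - [[0,0,0],[0,0,0.008],1]
    - [[0,0,0],[0,0,0.008],1]
    - [[0,0,0],[0,0,0.008],1]
    - [[0,0,0],[0,0,0.008],1]

```text
t: 4.63
eef_pos: [0.6175, -0.012, 0.0957]
tcp_rot: [[-0.974, 0.226, 0.0], [0.226, 0.974, 0.0], [-0.0, 0.0, -1.0]]
force: [-2.2, -0.7, 3.6]
gripper_width: 0.001
grasp_force: 1.9
```

Request:
move_arm:
  increments:
    - [[0,0,0],[0,0,0.006],1]
    - [[0,0,0],[0,0,0.006],1]
    - [[0,0,0],[0,0,0.006],1]

```text
t: 4.88
eef_pos: [0.6175, -0.012, 0.0911]
tcp_rot: [[-0.974, 0.226, 0.0], [0.226, 0.974, -0.0], [-0.0, -0.0, -1.0]]
force: [-1.3, 0.0, 4.0]
gripper_width: 0.0005
grasp_force: 1.8
```

Request:
move_arm:
  increments:
    - [[0,0,0],[0,0,0.005],1]
    - [[0,0,0],[0,0,0.005],1]
    - [[0,0,0],[0,0,0],1]
    - [[0,0,0],[0,0,0],1]

```text
t: 5.22
eef_pos: [0.6176, -0.012, 0.0884]
tcp_rot: [[-0.974, 0.226, 0.0], [0.226, 0.974, -0.0], [-0.0, -0.0, -1.0]]
force: [-0.4, -0.5, -1.5]
gripper_width: 0.0004
grasp_force: 0.0
```

Request:
move_arm:
  increments:
    - [[0,0,0],[0,0,-0.02],1]
    - [[0,0,0],[0,0,-0.05],1]
    - [[0,0,0],[0,0,-0.08],1]
    - [[0,0,0],[0,0,-0.08],1]
    - [[0,0,0],[0,0,-0.05],1]
    - [[0,0,0],[0,0,0],1]
    - [[0,0,0],[0,0,0],1]

```text
t: 5.8
eef_pos: [0.618, -0.012, 0.16]
tcp_rot: [[-0.974, 0.226, 0.002], [0.226, 0.974, 0.0], [-0.002, 0.001, -1.0]]
force: [-0.5, 1.4, 0.1]
gripper_width: 0.001
grasp_force: 0.0
```

Request:
move_arm:
  increments:
    - [[0,0,0],[0,-0.053,0],1]
    - [[0,0,0],[-0.004,-0.11,0],1]
    - [[0,0,0],[-0.004,-0.11,0],1]
    - [[0,0,0],[-0.004,-0.11,0],1]
    - [[0,0,0],[-0.004,-0.11,0],1]
    - [[0,0,0],[-0.004,-0.11,0],1]
    - [[0,0,0],[-0.004,-0.11,0],1]
    - [[0,0,0],[0,-0.08,0],1]
    - [[0,0,0],[0,0,0.06],1]
    - [[0,0,0],[0,0,0.06],1]
    - [[0,0,0],[0,0,0.036],1]
    - [[0,0,0],[0,0,0],1]

```text
t: 6.8
eef_pos: [0.5767, -0.2067, 0.1171]
tcp_rot: [[-0.974, 0.226, -0.004], [0.226, 0.974, 0.001], [0.004, 0.0, -1.0]]
force: [0.1, 1.1, 0.3]
gripper_width: 0.0007
grasp_force: 0.0
```

Run:
```python
from h import *
s=robot.observe();im=robot.read_camera("wrist");cv2.imwrite("pics/w3.png",im[...,::-1])
print(s['t'],s['eef_pos'],s['force'])
```

```text
6.8 [ 0.5767282  -0.20670713  0.11707988] [0.14302594 1.09354397 0.32408562]
```

View pics/w3.png

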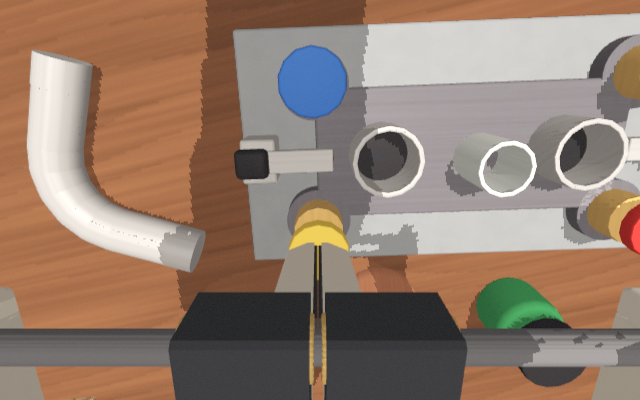

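The yellow head at (319,238) is centred under the fingertips.

Request:
move_arm:
  increments:
    - [[0,0,0],[0,0,0],1]
    - [[0,0,0],[0,0,0.02],1]
    - [[0,0,0],[0,0,0.02],1]
    - [[0,0,0],[0,0,0.012],1]
    - [[0,0,0],[0,0,0.008],1]
    - [[0,0,0],[0,0,0.008],1]
    - [[0,0,0],[0,0,0.008],1]

```text
t: 7.43
eef_pos: [0.5786, -0.2064, 0.1006]
tcp_rot: [[-0.974, 0.226, 0.0], [0.226, 0.974, 0.0], [-0.0, 0.0, -1.0]]
force: [-1.1, 0.2, 3.2]
gripper_width: 0.0005
grasp_force: 1.8
```

Request:
move_arm:
  increments:
    - [[0,0,0],[0,0,0.006],1]
    - [[0,0,0],[0,0,0.006],1]
    - [[0,0,0],[0,0,0.006],1]

```text
t: 7.68
eef_pos: [0.5786, -0.2064, 0.0962]
tcp_rot: [[-0.974, 0.226, 0.0], [0.226, 0.974, 0.0], [-0.0, 0.0, -1.0]]
force: [-1.2, 1.0, 3.1]
gripper_width: 0.0005
grasp_force: 1.8
```

Request:
move_arm:
  increments:
    - [[0,0,0],[0,0,0.006],1]
    - [[0,0,0],[0,0,0.006],1]
    - [[0,0,0],[0,0,0.006],1]
    - [[0,0,0],[0,0,0.006],1]
    - [[0,0,0],[0,0,0.006],1]
    - [[0,0,0],[0,0,0],1]
    - [[0,0,0],[0,0,0],1]

```text
t: 8.27
eef_pos: [0.5786, -0.2066, 0.0883]
tcp_rot: [[-0.974, 0.226, -0.0], [0.226, 0.974, -0.0], [0.0, -0.0, -1.0]]
force: [-1.3, -0.3, 0.8]
gripper_width: 0.0006
grasp_force: 0.0
```

Request:
move_arm:
  increments:
    - [[0,0,0],[0,0,-0.02],1]
    - [[0,0,0],[0,0,-0.05],1]
    - [[0,0,0],[0,0,-0.08],1]
    - [[0,0,0],[0,0,-0.08],1]
    - [[0,0,0],[0,0,-0.05],1]
    - [[0,0,0],[0,0,0],1]
    - [[0,0,0],[0,0,0],1]

```text
t: 8.85
eef_pos: [0.5791, -0.2067, 0.16]
tcp_rot: [[-0.974, 0.226, 0.002], [0.226, 0.974, -0.001], [-0.002, -0.0, -1.0]]
force: [-0.7, 0.0, 0.4]
gripper_width: 0.0001
grasp_force: 0.0
```

Request:
move_arm:
  increments:
    - [[0,0,0],[0.05,0,0],1]
    - [[0,0,0],[0.1,-0.003,0],1]
    - [[0,0,0],[0.1,-0.003,0],1]
    - [[0,0,0],[0.07,-0.003,0],1]
    - [[0,0,0],[0.033,0,0],1]
    - [[0,0,0],[0,0,0.06],1]
    - [[0,0,0],[0,0,0.06],1]
    - [[0,0,0],[0,0,0.036],1]
    - [[0,0,0],[0,0,0],1]
    - [[0,0,0],[0,0,0],1]

```text
t: 9.68
eef_pos: [0.4922, -0.1887, 0.1191]
tcp_rot: [[-0.974, 0.226, -0.001], [0.226, 0.974, 0.0], [0.001, 0.0, -1.0]]
force: [-1.2, 0.5, -0.1]
gripper_width: 0.0005
grasp_force: 0.0
```

Run:
```python
from h import *
s=robot.observe();im=robot.read_camera("wrist");cv2.imwrite("pics/w4.png",im[...,::-1])
print(s['t'],s['eef_pos'],s['force'])
```

```text
9.6833 [ 0.49215185 -0.18870847  0.11907383] [-1.19677759  0.5257342  -0.09291091]
```

View pics/w4.png

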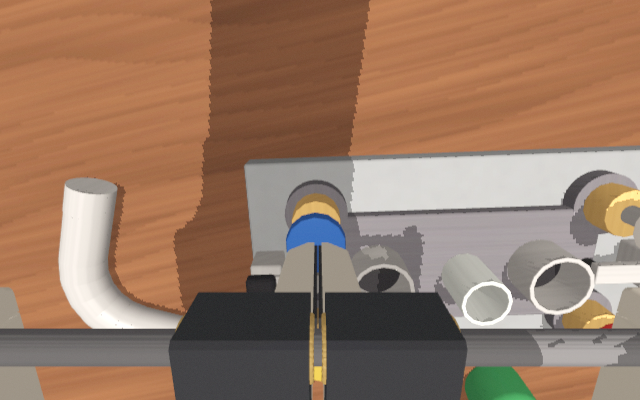

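The blue head at (316,232) is centred under the fingertips.

Request:
move_arm:
  increments:
    - [[0,0,0],[0,0,0.02],1]
    - [[0,0,0],[0,0,0.02],1]
    - [[0,0,0],[0,0,0.012],1]
    - [[0,0,0],[0,0,0.008],1]
    - [[0,0,0],[0,0,0.008],1]
    - [[0,0,0],[0,0,0.008],1]
    - [[0,0,0],[0,0,0.006],1]
    - [[0,0,0],[0,0,0.006],1]
    - [[0,0,0],[0,0,0.006],1]

```text
t: 10.48
eef_pos: [0.4921, -0.1887, 0.0962]
tcp_rot: [[-0.974, 0.226, 0.0], [0.226, 0.974, -0.0], [-0.0, 0.0, -1.0]]
force: [-1.6, 0.1, 3.7]
gripper_width: 0.0
grasp_force: 1.8
```

Request:
move_arm:
  increments:
    - [[0,0,0],[0,0,0.006],1]
    - [[0,0,0],[0,0,0.006],1]
    - [[0,0,0],[0,0,0.006],1]
    - [[0,0,0],[0,0,0.006],1]
    - [[0,0,0],[0,0,0.006],1]
    - [[0,0,0],[0,0,0],1]
    - [[0,0,0],[0,0,0],1]

```text
t: 11.07
eef_pos: [0.4921, -0.1888, 0.0884]
tcp_rot: [[-0.974, 0.226, -0.0], [0.226, 0.974, 0.0], [0.0, -0.0, -1.0]]
force: [0.2, -0.4, -0.5]
gripper_width: 0.0003
grasp_force: 0.0
```

Request:
move_arm:
  increments:
    - [[0,0,0],[0,0,-0.02],1]
    - [[0,0,0],[0,0,-0.05],1]
    - [[0,0,0],[0,0,-0.1],1]
    - [[0,0,0],[0,0,-0.12],1]
    - [[0,0,0],[0,0,-0.12],1]
    - [[0,0,0],[0,0,-0.12],1]
    - [[0,0,0],[0,0,-0.06],1]
    - [[0,0,0],[-0.08,0.1,0],1]
    - [[0,0,0],[-0.08,0.1,0],1]
    - [[0,0,0],[-0.08,0.1,0],1]
    - [[0,0,0],[0,0.05,0],1]
    - [[0,0,0],[0,0,0],1]

```text
t: 12.07
eef_pos: [0.5715, -0.1135, 0.236]
tcp_rot: [[-0.975, 0.221, 0.0], [0.221, 0.975, 0.001], [0.0, 0.001, -1.0]]
force: [-0.2, 0.1, -0.1]
gripper_width: 0.0006
grasp_force: 0.0
```

Run:
```python
from h import *
s=robot.observe();im=robot.read_camera("wrist");cv2.imwrite("pics/w5.png",im[...,::-1])
print(s['t'],s['eef_pos'],s['force'])
sc=robot.read_camera("scene")[140:260,240:400,::-1];cv2.imwrite("pics/s5.png",cv2.resize(sc,None,fx=5,fy=5,interpolation=cv2.INTER_CUBIC))
```

```text
12.0667 [ 0.57154101 -0.11350884  0.23604165] [-0.21273871  0.13421169 -0.08743317]
```

View pics/w5.png

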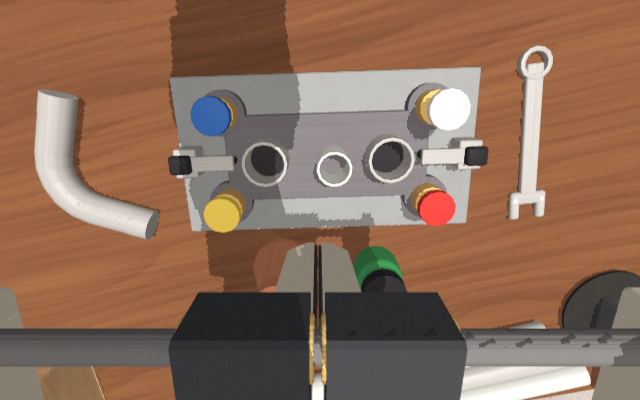

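View pics/s5.png

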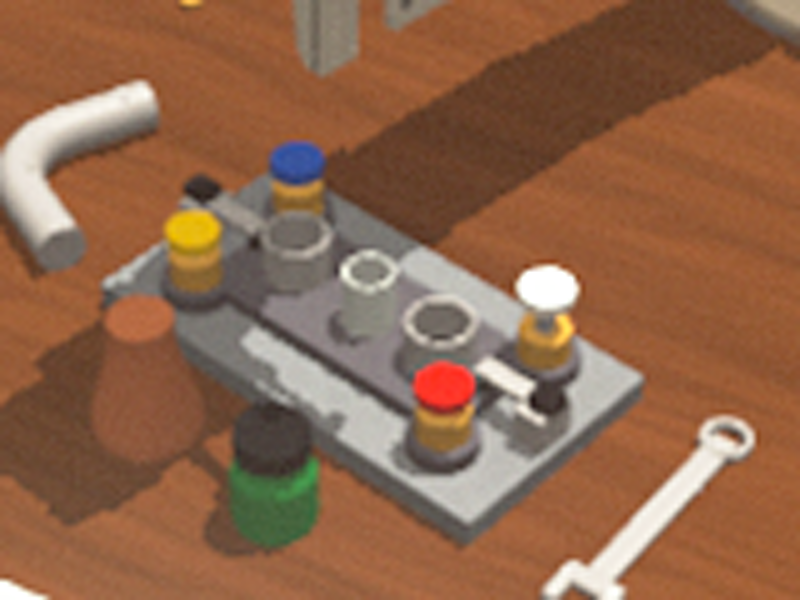

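Wrist and scene views show all three coloured heads lowered while white still stands high on its stem, and nothing else has moved. One numeric check of the depths.

Run:
```python
from h import *
i=robot.camera_info("scene")
def proj(p):
    q=i['world_to_cam']@np.r_[p,1];return i['cy']-i['fy']*q[1]/-q[2]
a=blobs(cv2.imread("pics/scene0.png")[...,::-1].copy(),(260,160,370,245))
b=blobs(robot.read_camera("scene"),(260,160,370,245))
P=dict(red=(.6175,-.012),yellow=(.5786,-.2066),blue=(.4921,-.1888),white=(.53,.006))
for k in a:
    g=proj((*P[k],.08))-proj((*P[k],.09))
    print(k,a[k][0].round(2),b[k][0].round(2),'down mm',((b[k][0]-a[k][0])[1]/g*10).round(1))
```

```text
red [328.34 213.95] [328.41 217.23] down mm 12.6
yellow [277.74 181.61] [278.   185.22] down mm 14.0
blue [299.   168.28] [298.  169.5] down mm 4.8
white [349.02 197.05] [349.02 197.05] down mm 0.0
```

Run:
```python
from h import *
A=cv2.imread("pics/scene0.png").astype(int);B=robot.read_camera("scene")[...,::-1].astype(int)
for n,I in(("before",A),("after",B)):
    d=I[160:182,297:302].mean(1);print(n,(d[:,0]-d[:,2]).round().astype(int))
```

```text
before [ -93  -96 -100 -108  -37  134  180  171  171  172  178  125   48    1
  -46  -50  -51 -105 -137 -107  -82  -87]
after [ -95  -96  -98 -100 -100  -99 -102 -108   14  106  102  101  101  101
   91   70   33  -87 -136 -105  -83  -90]
```

Blue's top edge also moved down about 3.5 px, roughly 13 mm from its raised start, which matches the commanded height. Handing in.

```bash
python3 -c "
from station import robot
print(robot.job_done())"
```

```text
the job is handed in; nothing more can be done
None
```

I pressed the red, yellow and blue pins in that order, each to about 10.6 mm below its zero mark, and all three stayed down; the white pin is untouched, the hand is clear, and the job is handed in (no verdict was returned).

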